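# Load a sleeve rack past a sprung drop gate into a gauging bay

## Task

The rack with two turned sleeves waits in the loading slide in front of its sprung drop gate: press the long bar beside the slide down with one fingertip and keep it down, so that the gate is held up clear of the sleeves, while the other fingertip pushes the rack by its upright end plate past the gate until it is fully home against the stop buttons under the gauging bridge. Then let the bar up, so that the gate drops shut in the gap behind the sleeves and locks the rack in, and move the hand clear. Never lift or pinch the rack, touch the sleeves, ram the shut gate or let it come down on the sleeves, and leave the tools lying round about as they are.

Things in the scene. Friction and masses are not known exactly. Their poses are not given: they have to be found in the camera images.
- slide: Fixed loading slide, a 176x124 mm dark base 6 mm thick with two low aluminium rails (lane 89 mm wide, rail tops z 24 mm). Origin: on the surface plate, mid-lane, right below the shut gate. +x = feed direction, +y = left, z up. Entry at x -112 mm; steel stop buttons' faces at x +55; aluminium gauging bridge x +21 to +47, from z 67 up, probe tops z 95, probe tips z 61.
- rack: Loose grey rack, 72x86 mm, 0.28 kg plus sleeves, in the lane on the 6 mm slide base, axes parallel to slide. Origin: underside, mid pocket block. Block x -23 to +23, 22 high, leads (+x); gap x -23 to -41 for the gate; upright aluminium end plate x -41 to -49, 60 wide in y, top z 60 above the underside: push its rear face (x -49). Starts 35 to 57 mm short of slide origin; home at slide x +32.
- tongue_tip (a point): Middle of the gate tongue's lower end. The steel gate and its press bar are one piece on an axle parallel to slide x at slide y +59.5, z +40 mm. Shut, an 8 mm thick arm crosses above the lane at slide x 0 and a 20 mm wide tongue hangs mid-lane to 18 mm above the surface plate. A spring shuts it; pressing the bar takes about 2 N shut, 5 N open.
- gate (a joint): Gate angle, rad: 0 = shut, grows to 1.1 (hard stop) as the bar goes down and the tongue up. The sleeves (tops 55 mm above the surface plate) pass clear under it from 0.8 on; aim at about 0.95.
- bar_mid (a point): Middle of the press bar: a 12 mm thick level steel rod, 130 mm long, parallel to slide x (slide x -137 to -7), on a 28 mm radius about the axle, 30 degrees above level when shut. Centre at slide y +84, z +54 mm when shut; y +85, z +28 mm at 0.95 rad. Nothing stands over it, and nothing to its left is over 25 mm high.
- sleeve_1: Turned aluminium sleeve, flanged foot 38 mm across, 37 mm high, standing loosely in the left (+y) pocket of the rack, 10 mm deep. Origin: centre of its underside.
- sleeve_2: The same sleeve in the right (-y) pocket of the rack. Origin: centre of its underside.
- ring_gauge: Bystander: steel ring 54 mm across, 20 mm high, right of the slide. Origin: underside.
- v_block: Bystander: steel V-block 45x40x36 mm, right of the slide's far end. Origin: underside.
- plug_gauge: Bystander: round steel plug gauge 113 mm long, 22 mm thick, lying left of the slide. Origin: underside.
- hex_key: Bystander: black hex key, 81x28x5 mm, lying before the slide. Origin: underside.
- gauge_block: Bystander: steel gauge block 30x9x25 mm, standing before the slide. Origin: underside.
There are look-alikes about, which are no part of the job. Leave any orange look-alike of the sleeve_1 alone.

How it is judged (in metres and radians):
On the way, in this order (a step that is already met when the one before it is completed fails the run):
1. a finger holds the gate open while the rack still stands before it (value of joint gate above 0.7 rad and contact force between the fingers and gate above 0.5 N and x of rack in the frame of slide below -0.025 m), for 0.2 s.
2. the rack's block has passed the gate, which a finger still holds open (x of rack in the frame of slide above 0.026 m and value of joint gate above 0.7 rad and contact force between the fingers and gate above 0.5 N), for 0.1 s.
At the end, for the whole second after the job is handed in: The rack is home within 3 mm of the stop buttons, flat on the slide and at rest; the gate is shut behind its block (below 0.08 rad); both sleeves stand upright in their pockets (x of rack in the frame of slide between 0.029 and 0.035 m and z of rack in the frame of slide below 0.009 m and value of joint gate below 0.08 rad and linear speed of rack below 0.01 m/s and angle between each of sleeve_1, sleeve_2's own z axis and vertical below 0.1 rad and z of each of sleeve_1, sleeve_2 in the frame of rack below 0.015 m and linear speed of each of sleeve_1, sleeve_2 below 0.02 m/s); the robot touches nothing.
It fails at once if the gate touches a sleeve (contact force between gate and sleeve_1 above 0.5 N or contact force between gate and sleeve_2 above 0.5 N).
It fails at once if the rack is rammed against the gate, or the gate dropped or dragged on it (contact force between gate and rack above 6 N).
It fails at once if the fingers touch a sleeve (contact force between the fingers and sleeve_1 above 0.5 N or contact force between the fingers and sleeve_2 above 0.5 N).
It fails at once if the rack is lifted or tipped, or a sleeve leaves its pocket (z of rack in the frame of slide above 0.014 m or angle between rack's own z axis and vertical above 0.12 rad or z of any of sleeve_1, sleeve_2 in the frame of rack above 0.02 m).
It fails at once if a tool lying round about is moved (distance of any of ring_gauge, v_block, plug_gauge, hex_key, gauge_block from where it was at the start of the episode above 0.012 m).
It also fails if it takes over 34 s, if anything falls off the work surface, if the arm or the gripper's body presses on something with over 40 N, if the wrist force passes 120 N, or if a joint passes its speed limit or range.

## Robot

A 6-joint arm with a two-finger parallel gripper is mounted at the origin on the work surface; the furniture and walls round the work are solid. World frame = base frame: x ahead of the robot, y to its left, z up, the work surface at z = 0. Lengths are in mm, angles in rad, forces in N, time in s.
With the tool pointing down it reaches from about 350 to 775 mm from the base axis. Payload 7.3 kg.
Tool frame: the origin (TCP) lies at the very end of the fingers, on their centre line; the grasp point (between the pads) lies 19 mm behind it; z points along the fingers, y is the line along which they close (so a half turn about z gives the same grasp; the last joint's range is limited). The gripper opens to 92 mm and grips with 3 to 60 N. Pads are 19 mm wide; open, the fingers measure 130 mm over their backs; the gripper's body (75 mm by 190 mm) begins 47 mm behind the grasp point.
Start: joints at [0.998, 0.342, 1.524, -0, 1.275, -0.146], TCP at [217.317, 477.931, 226.741] pointing down, gripper open.
Joint ranges: [-2.53, 2.53], [-0.77, 2.02], [0.04, 2.7], [-1, 4.14], [0.28, 2.66], [-3.11, 3.11]. Speed limits (rad/s): [2.57, 2.57, 3.14, 3.14, 3.14, 3.14].

## Interface

Orientations are given as [roll, pitch, yaw] about the fixed x, y, z axes, in that order (R = Rz(yaw) Ry(pitch) Rx(roll)).
In Python, from plant import get_obs, vision, workorder gives the robot as it stands.
- The arm moves only by the shell command python3 -m pendant 'ROWS' [OPENING]. ROWS is a JSON object of lists of equal length, an entry for each row: "dp": the shift along the tool's x, y, z in m, a list of three; "rotation": the turn, a rotation vector about the tool's x, y, z in rad, a list of three. A call has 1 to 8 rows; each row is the pose to reach, as a shift and turn from the pose commanded when the call began, along the tool's axes at that moment; what a row does not reach only later rows make up. A row lasts 1/8 s, in which the tool goes at most 62.5 mm and 10.7 degrees, less where a joint would pass 70% of its speed; a pose out of reach is approached as far as the arm can. A call with a gripper value outside its range is refused whole. OPENING is the finger opening in m, from 0 to 0.0918, set as the call begins (- or left out, the last holds). The fingers move at their own pace and stop on an object; the grip force is fixed at half the most. Time passes only in rows, so rows that repeat a pose let the fingers close. It gives the time, the measured TCP pose, the force, the opening and the grip force at its end, in the units of the state.
- get_obs(): the state, without advancing time (a new reading comes with each control period).
- vision.capture(name): name is "scene" or "top" or "wrist"; returns a dict with "pixels" (480x640x3 uint8, red, green, blue), "vfov" (degrees; the focal length in pixels is half the picture's height over the tangent of half this angle, whatever the lens; pixels are square), "cx", "cy" (the principal point, pixels), "dist" ([k1, k2, p1, p2, k3] as OpenCV has them; the pictures are not rectified), "pose" (4x4, takes a point from camera to world coordinates); the wrist camera has in their place "T_tool_cam" (4x4, takes a point from camera to tool coordinates, whose origin is the TCP and whose axes are the flange's). Camera axes: x right, y up, looking along -z (the intrinsics and any distortion apply to the point x, -y, -z); pixel columns grow to the right and rows downward; lengths in mm; the calibration is good to about 2 mm. A picture is of the moment at which its call begins: read the wrist's pose just before it. There is no depth.
- workorder.close_job(): hands the job in; it is judged then, once.
The state is a dict: "time": time; "joint_positions": joint angles; "dq": joint speeds; "tau": joint torques, N m; "tool_pos": TCP position; "tcp_rot": TCP orientation; "contact_force": force on the tool from outside, world axes, zero at the start; "moment": the same for the moment, N m; "grip_width": finger opening in mm; "finger_force": force on a finger pad.
Only numpy, scipy, OpenCV 4.12 (cv2) and the standard library are available. Lean on these libraries where they do the work, as an engineer would, in place of code of your own. Each camera call takes 0.05 s, during which the arm holds its last target. There are 200 camera calls.

## Working session

There is one attempt and no reset: what is moved stays moved. The work goes in short steps, Python scripts to look and compute and a shell command to move; the robot and the scene stay as the last step left them, time stands still between calls to the robot, and variables do not carry over. Pictures are saved under pics/ and viewed, at most 10 in all, crops included, and the job is handed in when it is done.

```bash
mkdir -p pics; ls; python3 - <<'E'
from plant import get_obs, vision, workorder
import cv2,pickle
o=get_obs();print({k:o[k] for k in('time','tool_pos','tcp_rot','contact_force','grip_width')})
d={}
for n in('top','scene'):
    c=vision.capture(n);d[n]=c
    cv2.imwrite(f'pics/{n}0.png',c['pixels'][:,:,::-1]);print(n,{k:v for k,v in c.items() if k!='pixels'})
pickle.dump(d,open('cam0.pkl','wb'))
E
```

```text
pics
{'time': 0.0, 'tool_pos': array([217.07412406, 477.56214361, 226.04990508]), 'tcp_rot': array([-3.14007391e+00, -2.50235095e-04,  2.71479744e+00]), 'contact_force': array([0.25773984, 0.00147429, 0.03408054]), 'grip_width': 91.99345810526687}
top {'vfov': 55.94641640258579, 'cx': 323.45118132969463, 'cy': 236.62004376704513, 'dist': array([-0.09043534,  0.        ,  0.        ,  0.        ,  0.        ]), 'pose': array([[-6.72186143e-02,  9.69963381e-01, -2.33779165e-01,
         2.40051310e+02],
       [-9.97722081e-01, -6.40115042e-02,  2.12879564e-02,
         1.85996018e+02],
       [ 5.68398212e-03,  2.34677582e-01,  9.72056647e-01,
         9.09673130e+02],
       [ 0.00000000e+00,  0.00000000e+00,  0.00000000e+00,
         1.00000000e+00]])}
scene {'vfov': 45.06176716667405, 'cx': 317.3890083462219, 'cy': 236.15884710880292, 'dist': array([0.03992132, 0.        , 0.        , 0.        , 0.        ]), 'pose': array([[ 9.91673696e-01,  8.35715344e-02, -9.79748916e-02,
         2.84670818e+02],
       [-1.26519492e-01,  4.90481430e-01, -8.62218525e-01,
        -9.45587852e+02],
       [-2.40020601e-02,  8.67435165e-01,  4.96970961e-01,
         7.17142208e+02],
       [ 0.00000000e+00,  0.00000000e+00,  0.00000000e+00,
         1.00000000e+00]])}
```

View pics/top0.png

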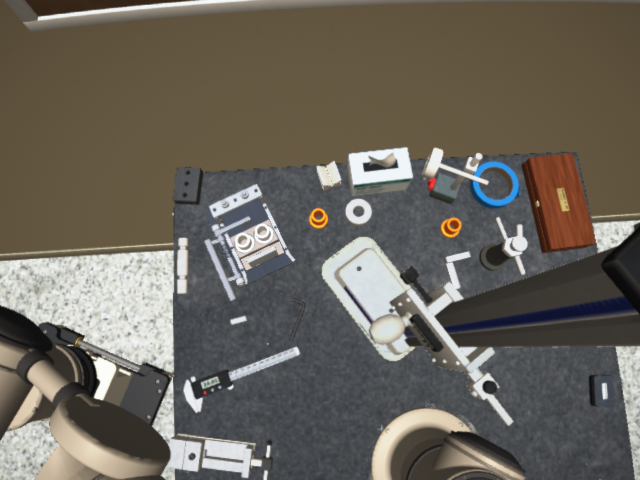

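View pics/scene0.png

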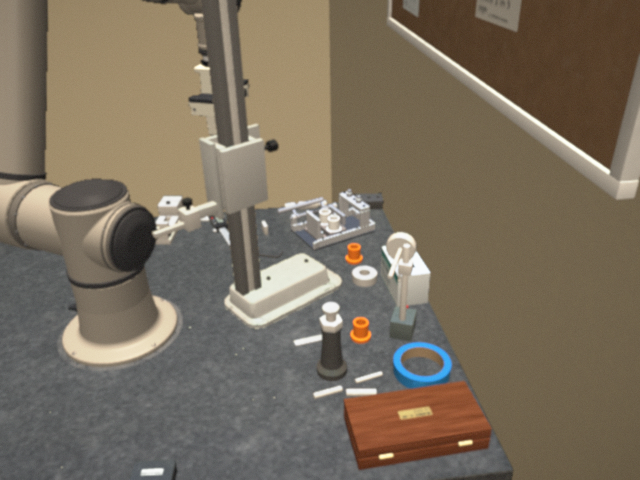

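Top view: the slide is at about (250,235), with its feed direction towards the bridge at (235,200). The press bar runs along (210,240)-(233,298), and the rack and sleeves are at (255,238). A column stand rises at (370,300). Next I'll zoom in.

```bash
python3 - <<'E'
import pickle,cv2
d=pickle.load(open('cam0.pkl','rb'))
im=d['top']['pixels'][175:315,165:325,::-1]
cv2.imwrite('pics/top0c.png',cv2.resize(im,None,fx=5,fy=4.28*5/4.28*0.85,interpolation=cv2.INTER_CUBIC) if 0 else cv2.resize(im,(685,600),interpolation=cv2.INTER_CUBIC))
im=d['scene']['pixels'][180:260,270:390,::-1]
cv2.imwrite('pics/sc0c.png',cv2.resize(im,(800,533),interpolation=cv2.INTER_CUBIC))
E
```

```text
(no output)
```

View pics/top0c.png

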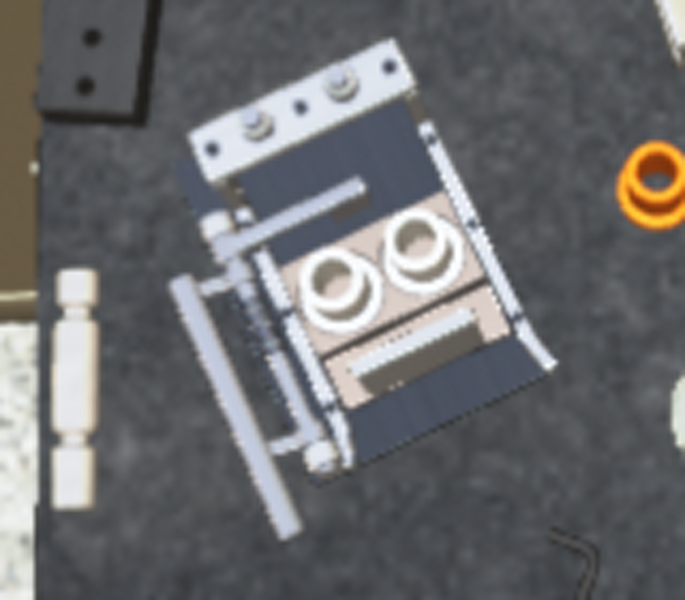

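View pics/sc0c.png

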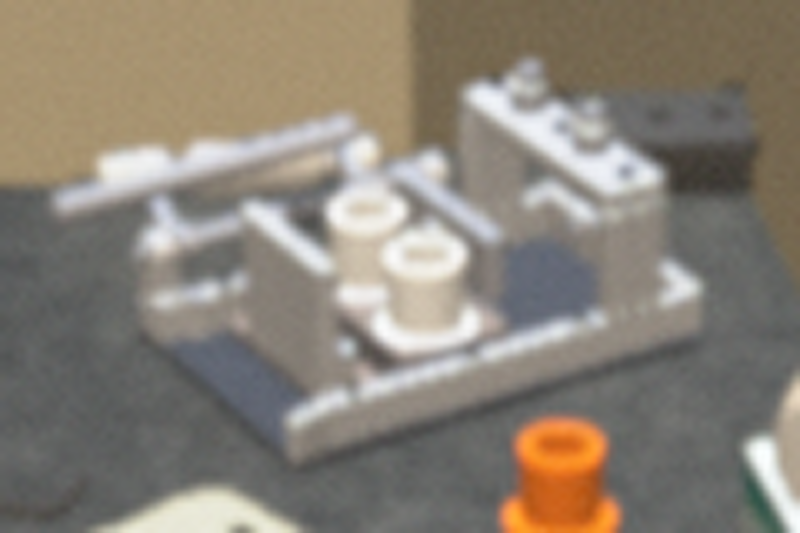

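The crop shows the bar from (183,285) to (290,532), the sleeve mouths at (334,272) and (421,240), and the end-plate top from (348,372) to (475,314). The probes are at (256,122) and (342,80), the arm's end at (362,185), and the right rail's end at (553,365). I'll cast rays at the known heights.

```bash
cat > h.py <<'E'
import numpy as np,cv2
def ray(c,p,pose=None):
    f=240/np.tan(np.radians(c['vfov']/2));K=np.array([[f,0,c['cx']],[0,f,c['cy']],[0,0,1.]])
    u=cv2.undistortPoints(np.array([[p]],float),K,c['dist'])[0,0]
    T=c['pose'] if pose is None else pose
    return T[:3,3],T[:3,:3]@np.array([u[0],-u[1],-1])
def onz(c,p,z,pose=None):
    o,d=ray(c,p,pose);return (o+d*(z-o[2])/d[2])
def cross(a,b):
    A=[];y=[]
    for o,d in(a,b):
        d=d/np.linalg.norm(d);P=np.eye(3)-np.outer(d,d);A.append(P);y.append(P@o)
    return np.linalg.lstsq(np.vstack(A),np.hstack(y),rcond=None)[0]
E
python3 - <<'E'
import pickle;from h import *
np.set_printoptions(precision=1,suppress=True)
d=pickle.load(open('cam0.pkl','rb'));t=d['top'];s=d['scene']
T=lambda x,y:((x+.5)/4.281+164.5,(y+.5)/4.286+174.5)
S=lambda x,y:((x+.5)/6.667+269.5,(y+.5)/6.663+179.5)
P={'bar_far':(183,284,58),'bar_near':(290,533,58),'slL':(337,273,55),'slR':(421,239,55),'plL':(350,370,66),'plR':(475,315,66),
'prL':(256,120,95),'prR':(342,78,95),'railR':(551,365,24),'arm_end':(362,187,60),'baseL':(352,466,3)}
R={k:onz(t,T(v[0],v[1]),v[2]) for k,v in P.items()}
for k in R:print(k,R[k])
for a,b in(('bar_near','bar_far'),('slR','slL'),('plR','plL'),('prR','prL')):
    v=(R[b]-R[a])[:2];print(a,b,np.linalg.norm(v),np.degrees(np.arctan2(v[1],v[0])))
for n,a,b in(('slL',(337,273),(367,207)),('slR',(421,239),(425,252)),('prL',(256,120),(528,68)),('prR',(342,78),(592,105)),('barnear',(290,530),(58,203)),('barfar',(183,286),(348,120))):
    print(n,'stereo',cross(ray(t,T(*a)),ray(s,S(*b))))
E
```

```text
bar_far [451.2 393.   58. ]
bar_near [335.6 346.7  58. ]
slL [452.5 323.2  55. ]
slR [465.9 284.4  55. ]
plL [405.2 316.8  66. ]
plR [426.4 260.3  66. ]
prL [514.5 351.1  95. ]
prR [531.5 312.4  95. ]
railR [409.7 229.7  24. ]
arm_end [490.9 309.9  60. ]
baseL [371.5 327.    3. ]
bar_near bar_far 124.56852721348974 21.81396951832594
slR slL 41.065782972556505 109.05548439183828
plR plL 60.40983391348915 110.62549828331106
prR prL 42.228946039141555 113.70108650856501
slL stereo [450.2 322.7  57.7]
slR stereo [465.  284.1  57.1]
prL stereo [514.3 350.9  95.8]
prR stereo [531.  312.   97.4]
barnear stereo [336.  346.9  56.9]
barfar stereo [450.5 392.7  59.3]
```

```bash
python3 - <<'E'
import pickle;from h import *
from plant import get_obs,vision
from scipy.spatial.transform import Rotation as Ro
np.set_printoptions(precision=2,suppress=True)
d=pickle.load(open('cam0.pkl','rb'));t=d['top'];s=d['scene']
def proj(c,p):
    f=240/np.tan(np.radians(c['vfov']/2));q=np.linalg.inv(c['pose'])@np.r_[p,1]
    return np.array([c['cx']+f*q[0]/-q[2],c['cy']-f*q[1]/-q[2]])
print('colbase scene',onz(s,(245,290),25),onz(s,(240,278),25),'top of col base corners',onz(t,(323,265),25),onz(t,(385,362),25))
for p in([217,478,226],[217,478,350],[0,0,0],[378,323,100],[200,150,300],[200,150,400]):print(p,'top',proj(t,p),'scene',proj(s,p))
w=vision.capture('wrist');print(w['T_tool_cam'],w['vfov']);cv2.imwrite('pics/w0.png',w['pixels'][:,:,::-1])
psi=np.radians(21.8);f=np.array([np.cos(psi),np.sin(psi),0]);l=np.array([-np.sin(psi),np.cos(psi),0]);u=np.array([0,0,1.])
o=get_obs();R0=Ro.from_euler('xyz',o['tcp_rot'])
al=np.radians(25);z=np.sin(al)*f-np.cos(al)*u
R1=Ro.from_matrix(np.c_[np.cross(l,z),l,z])
print('rot',(R0.inv()*R1).as_rotvec(),np.cross(l,z))
tgt=np.array([491.8,319,0])-104*f+46*l
for h in(226,120):
  tgt[2]=h;print(tgt,'dp',R0.inv().apply(tgt-o['tool_pos']))
E
```

```text
colbase scene [244.01  57.09  25.  ] [234.17 103.85  25.  ] top of col base corners [395.06 171.41  25.  ] [199.98  66.16  25.  ]
[217, 478, 226] top [120.21 376.06] scene [224.41 130.89]
[217, 478, 350] top [ 74.8  382.93] scene [219.1   81.92]
[0, 0, 0] top [430.18 472.54] scene [122.8  328.25]
[378, 323, 100] top [240.11 272.59] scene [295.58 197.3 ]
[200, 150, 300] top [350.64 375.6 ] scene [209.86 150.95]
[200, 150, 400] top [356.6  381.56] scene [203.71 101.2 ]
[[   0.      0.96    0.26   70.93]
 [   1.     -0.     -0.     -1.01]
 [   0.      0.26   -0.96 -157.11]
 [   0.      0.      0.      1.  ]] 61.86396544950839
rot [-0.18 -0.41 -0.79] [-0.84 -0.34 -0.42]
[378.15 323.09 226.  ] dp [-210.56  -74.04    0.26]
[378.15 323.09 120.  ] dp [-210.58  -73.92  106.26]
```

View pics/w0.png

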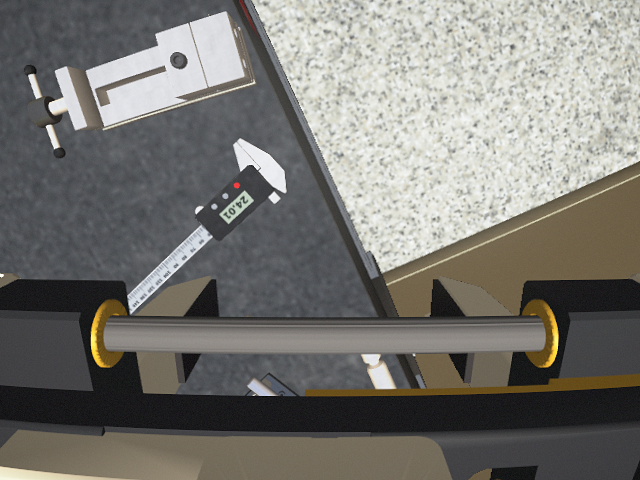

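The wrist view shows only the vise and caliper at upper left; the camera sits on tool +x, which will face away from the gate. Now I'll move to above the start pose, tilted back 25°, with the fingers 70 mm apart.

```bash
python3 -m pendant '{"dp":[[-0.026,-0.009,0],[-0.053,-0.018,0],[-0.079,-0.028,0],[-0.105,-0.037,0],[-0.132,-0.046,0],[-0.158,-0.055,0],[-0.184,-0.065,0],[-0.2106,-0.074,0]],"rotation":[[-0.022,-0.051,-0.099],[-0.045,-0.102,-0.198],[-0.067,-0.154,-0.296],[-0.09,-0.205,-0.395],[-0.112,-0.256,-0.494],[-0.135,-0.307,-0.593],[-0.157,-0.359,-0.691],[-0.18,-0.41,-0.79]]}' 0.070
cat > st.py <<'E'
from h import *;from plant import get_obs
from scipy.spatial.transform import Rotation as Ro
import sys
np.set_printoptions(precision=3,suppress=True)
psi=np.radians(21.8);f=np.array([np.cos(psi),np.sin(psi),0]);l=np.array([-np.sin(psi),np.cos(psi),0]);u=np.array([0,0,1.])
O=np.array([491.8,319,0]);M=np.c_[f,l,u]
al=np.radians(25);z=np.sin(al)*f-np.cos(al)*u
R1=Ro.from_matrix(np.c_[np.cross(l,z),l,z])
def st():
    o=get_obs();R=Ro.from_euler('xyz',o['tcp_rot']);p=M.T@(o['tool_pos']-O)
    print('t',o['time'],'slide',p,'F',M.T@o['contact_force'],'w',o['grip_width'],'rotTo',(R.inv()*R1).as_rotvec(),'q',o['joint_positions'])
    return o,R,p
if __name__=='__main__':
    o,R,p=st()
    for a in sys.argv[1:]:
        g=np.array(eval(a),float);print(a,'dp',R.inv().apply(M@(g-p))/1000)
E
python3 st.py '(-104,46,120)' '(-104,46,80)'
```

```text
time: 1.15
tool_pos: [378.6, 322.7, 226.6]
tcp_rot: [3.137, 0.438, -2.762]
contact_force: [0.4, 0.6, 0.0]
grip_width: 70.0
finger_force: 0.0
t 1.15 slide [-103.676   45.494  226.629] F [0.573 0.414 0.009] w 69.99684890183322 rotTo [ 0.004  0.001 -0.001] q [ 0.612  0.091  1.947 -0.149  0.682 -1.243]
(-104,46,120) dp [0.045 0.    0.096]
(-104,46,80) dp [ 0.062 -0.     0.133]
```

```bash
python3 -m pendant '{"dp":[[0.015,0,0.032],[0.030,0,0.064],[0.045,0,0.096],[0.060,0,0.128],[0.060,0,0.128]],"rotation":[[0,0,0],[0,0,0],[0,0,0],[0,0,0],[0,0,0]]}'
python3 - <<'E'
from st import *;from plant import vision
o,R,p=st()
t=vision.capture('top');w=vision.capture('wrist')
cv2.imwrite('pics/t1.png',cv2.resize(t['pixels'][175:315,165:325,::-1],(685,600),interpolation=cv2.INTER_CUBIC))
cv2.imwrite('pics/w1.png',w['pixels'][:,:,::-1])
E
```

```text
time: 1.78
tool_pos: [376.9, 324.6, 87.2]
tcp_rot: [3.141, 0.425, -2.766]
contact_force: [-0.3, -0.5, -0.2]
grip_width: 69.9
finger_force: 0.0
t 1.775 slide [-104.611   47.862   87.169] F [-0.427 -0.355 -0.213] w 69.8858038429596 rotTo [-0.001 -0.011 -0.004] q [ 0.621  0.333  2.128 -0.363  0.284 -0.998]
```

View pics/w1.png

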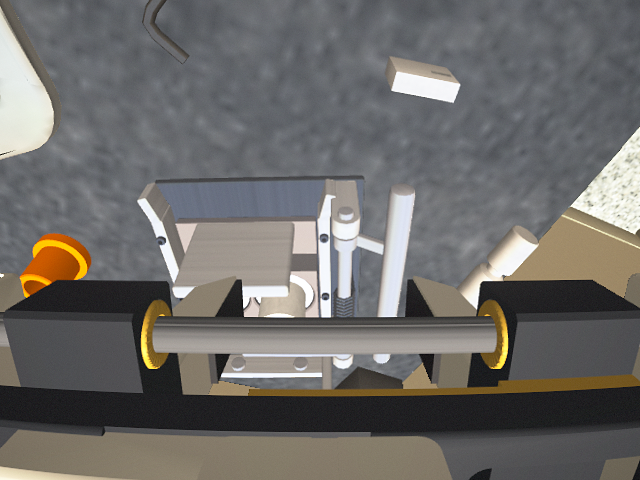

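View pics/t1.png

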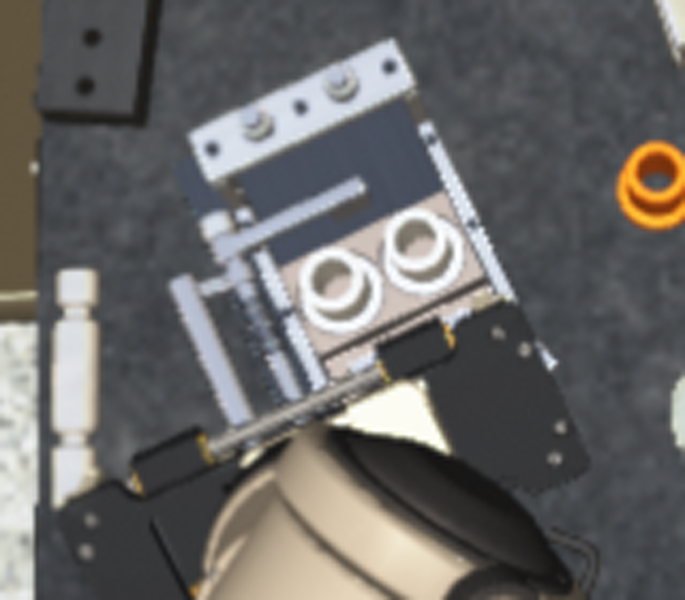

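Wrist view: the bar runs (401,190)-(383,360), and the plate's top rear edge runs from about (174,287) to (295,284). Joint 5 is at its limit, so the tilt must be smaller. I'll cast these points and work out a 10° tilt.

```bash
sed -i 's/^al=.*/al=np.radians(float(__import__("os").environ.get("TILT","10")))/' st.py; cat > m.py <<'E'
from st import *
o,R,p=st()
from plant import vision
w=vision.capture('wrist')
T=np.eye(4);T[:3,:3]=R.as_matrix();T[:3,3]=o['tool_pos'];T=T@w['T_tool_cam']
def q(px,zz):return M.T@(onz(w,px,zz,T)-O)
E
python3 - <<'E'
from m import *
for n,px,z in(('plL',(295,285),66),('plR',(174,288),66),('bar',(401,190),60),('bar',(394,250),60),('bar',(386,330),60),('railL',(325,215),24),('railR',(146,188),24)):print(n,q(px,z))
for g in((-104,47,87),(-104,47,70)):print(R.inv().apply(M@(np.array(g)-p))/1000)
E
```

```text
Traceback (most recent call last):
  File "m.py", line 1, in <module>
    from st import *
  File "st.py", line 8, in <module>
    R1=Ro.from_matrix(np.c_[np.cross(l,z),l,z])
                                       ^
NameError: name 'z' is not defined
```

```bash
sed -i 's/^R1=/z=np.sin(al)*f-np.cos(al)*u\nR1=/' st.py
python3 - <<'E'
from m import *
for n,px,z in(('plL',(295,285),66),('plR',(174,288),66),('bar',(401,190),60),('bar',(394,250),60),('bar',(386,330),60),('railL',(325,215),24),('railR',(146,188),24)):print(n,q(px,z))
for g in((-104,47,87),(-104,47,70)):print(R.inv().apply(M@(np.array(g)-p))/1000)
E
```

```text
t 1.875 slide [-102.119   48.72    90.164] F [-0.097 -0.046  0.175] w 70.04434610169459 rotTo [ 0.002  0.258 -0.005] q [ 0.621  0.329  2.126 -0.361  0.282 -0.999]
plL [-87.84   34.121  66.   ]
plR [-85.49 -27.52  66.  ]
bar [-139.784   81.478   60.   ]
bar [-105.561   82.214   60.   ]
bar [-43.016  84.609  60.   ]
railL [-99.761  49.203  24.   ]
railR [-118.515  -47.016   24.   ]
[ 0.003 -0.002  0.002]
[ 0.01  -0.002  0.018]
```

```bash
sed -i 's/21\.8/22.6/;s/491\.8,319,0/492.2,319.5,0/' st.py; python3 -m pendant '{"dp":[[0.003,-0.002,0.002],[0.005,-0.002,0.008],[0.007,-0.002,0.013],[0.007,-0.002,0.013]],"rotation":[[0,0.09,-0.003],[0,0.18,-0.006],[0,0.26,-0.012],[0,0.26,-0.012]]}'; python3 st.py '(-104,46.5,75)' '(-104,46.5,37)'; TILT=6 python3 st.py
```

```text
time: 2.42
tool_pos: [380.1, 324.5, 76.2]
tcp_rot: [-3.142, 0.176, -2.755]
contact_force: [-0.4, 0.3, 0.1]
grip_width: 70.0
finger_force: 0.0
t 2.425 slide [-101.602   47.702   76.175] F [-0.235  0.461  0.054] w 70.04775179942102 rotTo [-0.001  0.001 -0.007] q [ 0.574  0.409  1.934 -0.055  0.627 -1.341]
(-104,46.5,75) dp [ 0.003 -0.001  0.001]
(-104,46.5,37) dp [ 0.009 -0.001  0.038]
t 2.425 slide [-101.602   47.702   76.175] F [-0.235  0.461  0.054] w 70.04775179942102 rotTo [-0.001  0.071 -0.008] q [ 0.574  0.409  1.934 -0.055  0.627 -1.341]
```

```bash
python3 -m pendant '{"dp":[[0.004,-0.001,0.008],[0.005,-0.001,0.016],[0.006,-0.001,0.024],[0.008,-0.001,0.032],[0.009,-0.001,0.038],[0.009,-0.001,0.038],[0.009,-0.001,0.038]],"rotation":[[0,0,0],[0,0,0],[0,0,0],[0,0,0],[0,0,0],[0,0,0],[0,0,0]]}'
python3 - <<'E'
from m import *
cv2.imwrite('pics/w2.png',w['pixels'][:,:,::-1])
for g in((-104,46.5,36),(-60,46.5,36),(-25,46.5,36)):print(R.inv().apply(M@(np.array(g)-p))/1000)
t=vision.capture('top')
cv2.imwrite('pics/t2.png',cv2.resize(t['pixels'][175:315,165:325,::-1],(685,600),interpolation=cv2.INTER_CUBIC))
E
```

```text
time: 3.3
tool_pos: [376.8, 321.8, 36.2]
tcp_rot: [-3.141, 0.173, -2.754]
contact_force: [1.3, -2.0, 7.2]
grip_width: 69.9
finger_force: 3.7
t 3.3 slide [-105.679   46.507   36.191] F [ 0.454 -2.354  7.2  ] w 69.87657177636576 rotTo [-0.002 -0.001 -0.007] q [ 0.573  0.477  1.978 -0.066  0.517 -1.33 ]
[-0.002  0.     0.   ]
[-0.045  0.     0.008]
[-0.079  0.001  0.014]
```

View pics/t2.png

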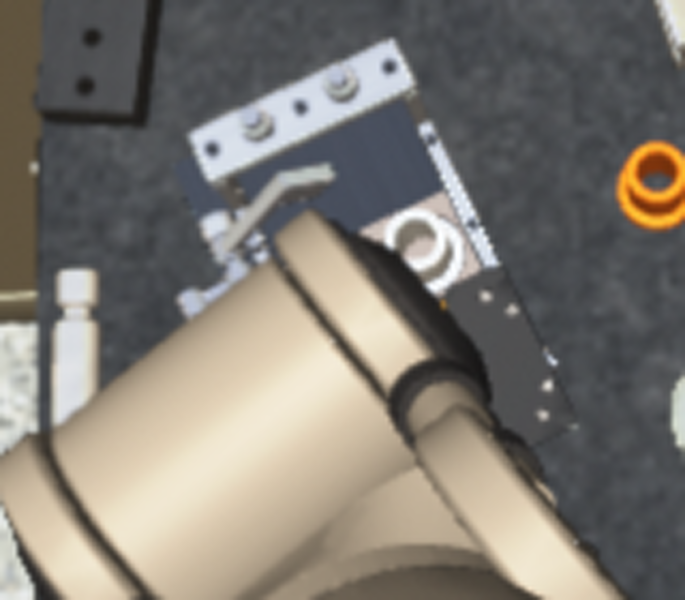

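View pics/w2.png

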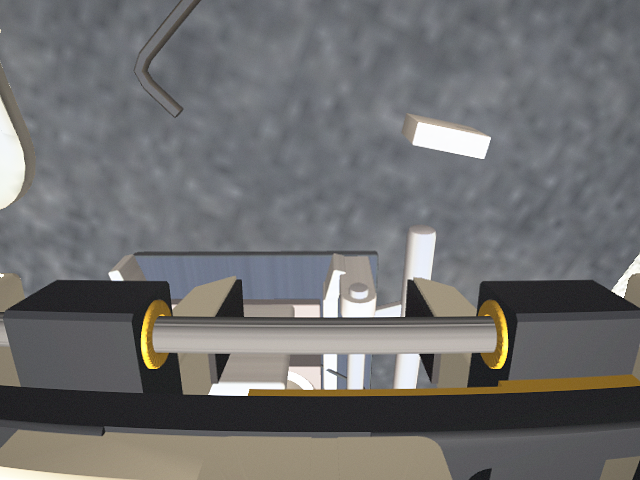

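The top view shows the gate arm swung up, with its elbow at (288,178) and tongue end at (333,172). The wrist view shows the bar pressed under the right finger at (415,260). I'll check the opening angle from the tongue position.

```bash
TILT=17 python3 - <<'E'
from st import *
import pickle
t=pickle.load(open('cam0.pkl','rb'))['top'];T=lambda x,y:((x+.5)/4.281+164.5,(y+.5)/4.286+174.5)
# point on slide plane x=0 (pixel -> y,z)
for px in((333,170),(332,182),(288,176),(285,190)):
    o,d=ray(t,T(*px));o=M.T@(o-O);d=M.T@d;r=o-d*o[0]/d[0];a=np.degrees(np.arctan2(r[2]-40,59.5-r[1]));print(px,r,'ang',a)
o,R,p=st()
for g in((-104,46.5,36),(-60,46.5,36),(-35,46.5,36.5)):print(R.inv().apply(M@(np.array(g)-p))/1000)
E
```

```text
(333, 170) [ 0.    -0.456 84.455] ang 36.555563079797096
(332, 182) [ 0.     2.697 70.044] ang 27.875471527191962
(288, 176) [  0.    17.7  102.72] ang 56.31855196303961
(285, 190) [ 0.    22.306 87.632] ang 52.01482640458735
t 3.4 slide [-105.646   46.539   36.307] F [ 0.421 -1.531  7.099] w 69.81226286683523 rotTo [-0.003 -0.123 -0.006] q [ 0.573  0.477  1.978 -0.066  0.517 -1.33 ]
[-0.002 -0.     0.001]
[-0.045  0.     0.008]
[-0.07   0.     0.012]
```

The gate is open at about 0.92 rad, so I'll start the push.

```bash
python3 -m pendant '{"dp":[[-0.0055,0,0.001],[-0.011,0,0.002],[-0.0165,0,0.003],[-0.022,0,0.004],[-0.028,0,0.005],[-0.034,0,0.006],[-0.039,0,0.007],[-0.045,0,0.0077]],"rotation":[[0,-0.006,0],[0,-0.012,0],[0,-0.018,0],[0,-0.024,0],[0,-0.03,0],[0,-0.036,0],[0,-0.042,0],[0,-0.05,0]]}';  TILT=17 python3 st.py '(-45,46.5,36.8)' '(-30,46.5,37.3)' '(-26,46.5,37.3)'
```

```text
time: 4.4
tool_pos: [415.2, 337.0, 34.7]
tcp_rot: [-3.139, 0.214, -2.753]
contact_force: [-7.1, -5.3, 8.3]
grip_width: 70.0
finger_force: 5.7
t 4.4 slide [-64.342  45.744  34.657] F [-8.568 -2.128  8.279] w 70.03488358085944 rotTo [-0.004 -0.082 -0.006] q [ 0.562  0.518  1.908 -0.082  0.506 -1.33 ]
(-45,46.5,36.8) dp [-0.019  0.001  0.002]
(-30,46.5,37.3) dp [-0.034  0.001  0.005]
(-26,46.5,37.3) dp [-0.038  0.001  0.006]
```

```bash
python3 -m pendant '{"dp":[[-0.006,0,0.0012],[-0.012,0,0.0023],[-0.018,0,0.0034],[-0.0235,0,0.0045],[-0.0235,0,0.0045]],"rotation":[[0,-0.02,0],[0,-0.04,0],[0,-0.06,0],[0,-0.08,0],[0,-0.08,0]]}';  python3 - <<'E'
from m import *
cv2.imwrite('pics/w3.png',w['pixels'][:,:,::-1]);st()
t=vision.capture('top')
cv2.imwrite('pics/t3.png',cv2.resize(t['pixels'][175:315,165:325,::-1],(685,600),interpolation=cv2.INTER_CUBIC))
E
```

```text
time: 5.03
tool_pos: [438.5, 346.6, 35.6]
tcp_rot: [-3.139, 0.297, -2.753]
contact_force: [-5.2, -5.0, 8.0]
grip_width: 70.1
finger_force: 5.2
t 5.025 slide [-39.206  45.656  35.647] F [-6.76  -2.633  8.028] w 70.12139648109407 rotTo [-0.004  0.122 -0.006] q [ 0.562  0.528  1.913 -0.133  0.411 -1.283]
t 5.075 slide [-39.183  45.653  35.7  ] F [-6.458 -2.802  6.338] w 69.74265080719736 rotTo [-0.004  0.122 -0.006] q [ 0.562  0.528  1.913 -0.133  0.411 -1.283]
```

View pics/t3.png

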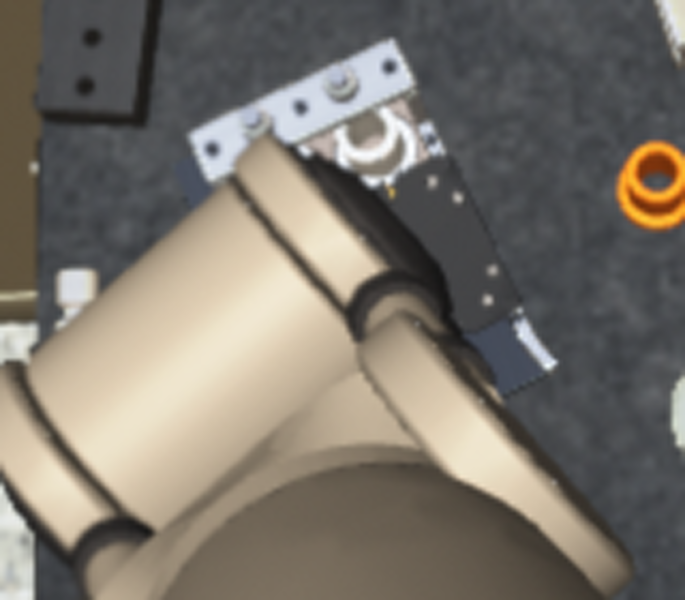

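The right sleeve has moved to (370,150), just short of the bridge, with the rack at about +19. I'll make the final approach in small steps.

```bash
python3 -m pendant '{"dp":[[-0.0035,0,0.0010],[-0.007,0,0.002],[-0.0095,0,0.0027],[-0.0105,0,0.0030],[-0.0105,0,0.0030]],"rotation":[[0,-0.01,0],[0,-0.02,0],[0,-0.03,0],[0,-0.03,0],[0,-0.03,0]]}';  python3 st.py
```

```text
time: 5.75
tool_pos: [448.2, 350.6, 35.8]
tcp_rot: [-3.139, 0.326, -2.753]
contact_force: [-6.5, -5.2, 7.9]
grip_width: 69.8
finger_force: 5.7
t 5.75 slide [-28.654  45.575  35.783] F [-7.972 -2.34   7.863] w 69.81868739501581 rotTo [-0.004  0.152 -0.006] q [ 0.561  0.535  1.911 -0.156  0.379 -1.261]
```

```bash
python3 -m pendant '{"dp":[[-0.0010,0,0.0003],[-0.002,0,0.0006],[-0.002,0,0.0006]],"rotation":[[0,0,0],[0,0,0],[0,0,0]]}';  python3 st.py
```

```text
time: 6.12
tool_pos: [450.2, 351.4, 35.9]
tcp_rot: [-3.139, 0.326, -2.753]
contact_force: [-6.5, -5.5, 7.6]
grip_width: 69.8
finger_force: 5.6
t 6.125 slide [-26.481  45.563  35.897] F [-8.141 -2.607  7.574] w 69.75954780145375 rotTo [-0.004  0.152 -0.006] q [ 0.561  0.538  1.905 -0.154  0.382 -1.264]
```

```bash
python3 -m pendant '{"dp":[[-0.0010,0,0.0003],[-0.0015,0,0.0005],[-0.0015,0,0.0005]],"rotation":[[0,0,0],[0,0,0],[0,0,0]]}' | grep -v rot;  python3 st.py
```

```text
time: 6.5
tool_pos: [451.3, 351.7, 35.7]
contact_force: [-8.1, -4.7, 7.8]
grip_width: 70.0
finger_force: 6.3
t 6.5 slide [-25.389  45.495  35.728] F [-9.253 -1.246  7.784] w 70.04106575689599 rotTo [-0.004  0.151 -0.006] q [ 0.56   0.539  1.901 -0.153  0.385 -1.266]
```

```bash
python3 -m pendant '{"dp":[[-0.0007,0,0.0002],[-0.001,0,0.0003],[-0.001,0,0.0003]],"rotation":[[0,0,0],[0,0,0],[0,0,0]]}'| grep -v rot;  python3 st.py
```

```text
time: 6.88
tool_pos: [451.4, 351.7, 35.3]
contact_force: [-9.6, -6.7, 9.4]
grip_width: 69.8
finger_force: 7.0
t 6.875 slide [-25.287  45.373  35.334] F [-11.445  -2.461   9.404] w 69.75242921838094 rotTo [-0.004  0.149 -0.006] q [ 0.56   0.54   1.9   -0.152  0.387 -1.267]
```

```bash
python3 -m pendant '{"dp":[[-0.0008,0,0.0002],[-0.0015,0,0.0004],[-0.0015,0,0.0004]],"rotation":[[0,0,0],[0,0,0],[0,0,0]]}'| grep -v rot;  python3 st.py
```

```text
time: 7.25
tool_pos: [451.8, 351.6, 34.9]
contact_force: [-13.0, -7.9, 10.3]
grip_width: 70.0
finger_force: 8.6
t 7.25 slide [-24.979  45.129  34.874] F [-15.078  -2.31   10.275] w 69.98408183433179 rotTo [-0.005  0.146 -0.006] q [ 0.559  0.542  1.897 -0.15   0.391 -1.269]
```

The force rises with almost no motion, so the rack is against the stops. I'll back off the plate with the bar still down, then let the bar up slowly.

```bash
python3 -m pendant '{"dp":[[0.004,0,-0.0014],[0.0085,0,-0.0029],[0.0085,0,-0.0029],[0.007,0,-0.0067],[0.006,0,-0.0105],[0.0045,0,-0.0145],[0.0033,0,-0.018],[0.002,0,-0.022]],"rotation":[[0,0,0],[0,0,0],[0,0,0],[0,0,0],[0,0,0],[0,0,0],[0,0,0],[0,0,0]]}'| grep -v rot;  python3 st.py
```

```text
time: 8.25
tool_pos: [448.5, 350.3, 57.2]
contact_force: [1.7, -3.1, 1.5]
grip_width: 70.0
finger_force: 2.1
t 8.25 slide [-28.528  45.255  57.241] F [ 0.341 -3.552  1.493] w 69.9863657502107 rotTo [-0.004  0.157 -0.006] q [ 0.561  0.495  1.9   -0.142  0.423 -1.278]
```

```bash
python3 -m pendant '{"dp":[[-0.0013,0,-0.0038],[-0.0026,0,-0.0076],[-0.004,0,-0.0115],[-0.0065,0,-0.019],[-0.008,0,-0.030],[-0.006,0,-0.050],[-0.004,0,-0.075],[0,0,-0.100]],"rotation":[[0,0,0],[0,0,0],[0,0,0],[0,0,0],[0,0,0],[0,0,0],[0,0,0],[0,0,0]]}'| grep -v rot;  python3 st.py
```

```text
time: 9.25
tool_pos: [417.7, 338.7, 153.1]
contact_force: [-0.0, 0.1, -0.4]
grip_width: 70.2
finger_force: 0.0
t 9.25 slide [-61.383  46.378 153.075] F [-0.012  0.063 -0.361] w 70.18363178943216 rotTo [-0.003  0.157 -0.006] q [ 0.576  0.294  1.879 -0.103  0.645 -1.311]
```

```bash
python3 -m pendant '{"dp":[[0.02,0.01,-0.03],[0.04,0.02,-0.06],[0.07,0.04,-0.09],[0.11,0.07,-0.11],[0.15,0.10,-0.12],[0.17,0.13,-0.12],[0.17,0.13,-0.12]],"rotation":[[0,0,0],[0,0,0],[0,0,0],[0,0,0],[0,0,0],[0,0,0],[0,0,0]]}'| grep -v rot; python3 - <<'E'
from st import *;from plant import vision;import pickle
st();t=vision.capture('top');t0=pickle.load(open('cam0.pkl','rb'))['top']
pickle.dump(t,open('t4.pkl','wb'))
f_=240/np.tan(np.radians(t['vfov']/2));K=np.array([[f_,0,t['cx']],[0,f_,t['cy']],[0,0,1.]])
def pr(P):
    T=np.linalg.inv(t['pose']);q=T[:3,:3]@(O+M@P)+T[:3,3]
    return cv2.projectPoints(np.array([[q[0],-q[1],-q[2]]]),np.zeros(3),np.zeros(3),K,t['dist'])[0].ravel()
def samp(c,P):
    x=pr(np.array(P,float));g=cv2.cvtColor(c['pixels'],cv2.COLOR_RGB2GRAY);return int(cv2.getRectSubPix(g,(1,1),tuple(map(float,x)))[0,0])
for y in(-24,-18,22):
  print('x profile z66 y',y,[(x,samp(t0,(x,y,66)),samp(t,(x,y,66))) for x in range(-94,8,3)])
print('arm x0 z60 across x at y 40,25,10')
for y in(45,35,25,15,5,-5,-15):print(y,[(samp(t0,(x,y,62)),samp(t,(x,y,62))) for x in(-8,-4,0,4,8)])
print('bar z60 y profile',[(y,samp(t0,(-120,y,60)),samp(t,(-120,y,60))) for y in range(70,100,3)])
E
```

```text
time: 10.12
tool_pos: [182.1, 384.5, 210.2]
contact_force: [1.3, 0.5, -0.1]
grip_width: 70.0
finger_force: 0.0
t 10.125 slide [-261.361  179.167  210.201] F [ 1.361  0.008 -0.116] w 69.95562386527112 rotTo [-0.002  0.156 -0.002] q [ 1.109  0.065  1.987 -0.287  0.858 -0.69 ]
x profile z66 y -24 [(-94, 91, 82), (-91, 92, 82), (-88, 100, 82), (-85, 190, 81), (-82, 228, 82), (-79, 237, 82), (-76, 209, 82), (-73, 137, 82), (-70, 102, 82), (-67, 192, 82), (-64, 241, 82), (-61, 217, 82), (-58, 137, 83), (-55, 161, 83), (-52, 245, 83), (-49, 238, 83), (-46, 211, 83), (-43, 200, 84), (-40, 154, 83), (-37, 129, 83), (-34, 135, 84), (-31, 203, 101), (-28, 247, 91), (-25, 163, 92), (-22, 87, 92), (-19, 85, 95), (-16, 85, 165), (-13, 84, 225), (-10, 84, 214), (-7, 85, 106), (-4, 85, 94), (-1, 85, 183), (2, 85, 240), (5, 85, 226)]
x profile z66 y -18 [(-94, 92, 81), (-91, 93, 81), (-88, 103, 81), (-85, 185, 81), (-82, 228, 80), (-79, 224, 80), (-76, 210, 80), (-73, 182, 80), (-70, 112, 80), (-67, 192, 80), (-64, 249, 81), (-61, 207, 81), (-58, 134, 81), (-55, 172, 81), (-52, 244, 81), (-49, 237, 8
[... 775 characters left out ...]
204), (-4, 198, 200), (-1, 139, 198), (2, 87, 240), (5, 86, 236)]
arm x0 z60 across x at y 40,25,10
45 [(148, 147), (204, 203), (144, 143), (169, 168), (209, 208)]
35 [(131, 150), (203, 202), (142, 201), (86, 202), (85, 194)]
25 [(141, 221), (203, 202), (151, 195), (86, 237), (85, 221)]
15 [(143, 221), (201, 201), (139, 198), (85, 244), (85, 193)]
5 [(137, 215), (200, 199), (144, 200), (85, 201), (85, 220)]
-5 [(134, 221), (200, 200), (146, 198), (86, 202), (86, 198)]
-15 [(83, 220), (83, 82), (84, 178), (84, 233), (84, 230)]
bar z60 y profile [(70, 90, 89), (73, 84, 83), (76, 81, 80), (79, 130, 128), (82, 191, 190), (85, 202, 200), (88, 190, 189), (91, 110, 108), (94, 76, 76), (97, 78, 78)]
```

The bar and gate arm match their shut appearance in the first picture. The plate's rear face is at about -17, so the rack is home at about +32. The hand is clear, so I'll hand the job in.

```bash
python3 -c "
from plant import workorder;print(workorder.close_job())"
```

```text
the job is handed in; nothing more can be done
None
```

I handed the job in after about 10 s of robot time; the judge's result isn't shown. By my measurements the rack is home against the stop buttons (about x +32 mm), the gate is shut behind it and the hand is clear; I did not re-check the sleeves or the surrounding tools at the end.

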